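Lock the shop's cash box with its tee key

TASK

Lock the cash box: take the key with the tee-bar handle out of the wooden key block, put it upright into the slot of the lock on the cash box until its collar sits down on the lock, turn it clockwise (seen from above) to the stop, and leave it standing in the lock. Leave the round-knobbed key in the block.

Things in the scene. Friction and masses are not known exactly. Their poses are not given: they have to be found in the camera images.
- tee_key: Right key, loose, upright in a bore of the fixed wood block (72x180x45 mm high). Origin: underside of its collar (54 mm wide, 5 thick), resting on the block; z up. Tee bar: 60 mm along x, 14 along y, 32 to 52 mm above the origin; shank 14 mm wide. Blade 24 mm long below the collar: 40 mm along x, 8 along y; its last 6 mm 34x6. Half a turn makes no difference. 0.12 kg.
- knob_key: Wrong key, plain steel like the other, loose, upright in the block's other bore, 100 mm away. Same collar, but a round knob (34 mm wide, top 53 mm above the origin) and a round pin. Origin: centre of the collar's underside.
- keyhole (a point): Centre of the slot's mouth in the brass plug on the fixed grey cash box (144x204 mm, lid 56 mm high), 87 mm above the table. Turns with the plug: z up, x along the slot, 56 (x) by 22 mm (y), 31 deep. Blade play 7 mm a side along y, 8 along x: the key turns about 21 degrees (0.37 rad) before the plug follows. Ring round the plug: radius 37 to 50, 2 mm higher. Key home: its origin is here.
- lock (a joint): Turn of the plug in rad, growing clockwise seen from above; starts at 0 to 0.12, stop at 0.90 (52 degrees, locked). Friction 0.08 N m, stays where left. A small black bar on the plug, in line with the slot, points at one black pip on the ring at 0, at the other at 0.90.

How it is judged (in metres and radians):
On the way, in this order (a step that is already met when the one before it is completed fails the run):
1. the tee key's blade is well into the slot of the lock (horizontal distance between tee_key and keyhole below 0.012 m and z of tee_key in the frame of keyhole below 0.014 m), for 0.2 s.
2. the key, in the lock, has turned it to the stop (all of step 1 and value of joint lock above 0.72 rad), for 0.2 s.
At the end, for the whole second after the job is handed in: The lock is turned to within 10 degrees of its stop (over 0.72 rad); the tee key stands in it at rest, within 12 mm of its axis, tilted less than 11 degrees, its collar less than 10 mm above the plug; the knobbed key is within 20 mm of where it stood (value of joint lock above 0.72 rad and horizontal distance between tee_key and keyhole below 0.012 m and z of tee_key in the frame of keyhole below 0.01 m and angle between tee_key's own z axis and vertical below 0.2 rad and linear speed of tee_key below 0.03 m/s and distance of knob_key from where it was at the start of the episode below 0.02 m); the robot touches nothing.
It fails at once if the round-knobbed key is taken or knocked out of its place (distance of knob_key from where it was at the start of the episode above 0.03 m).
It also fails if it takes over 40 s, if anything falls off the work surface, if the arm or the gripper's body presses on something with over 40 N, if the wrist force passes 120 N, or if a joint passes its speed limit or range.

ROBOT

A 7-joint arm with a two-finger parallel gripper is mounted at the origin on a cart in front of the work surface, level with it; the furniture and walls round the work are solid. World frame = base frame: x ahead of the robot, y to its left, z up, the work surface at z = 0. Lengths are in m, angles in degrees, forces in N, time in s.
With the tool pointing down it reaches from about 0.425 to 0.875 m from the base axis. Payload 4.7 kg.
Tool frame: the origin (TCP) lies between the finger pads; the fingertips stand 8 mm ahead of it and the grasp point (between the pads) lies 11 mm behind it; z points along the fingers, y is the line along which they close (so a half turn about z gives the same grasp; the last joint's range is limited). The gripper opens to 87 mm and grips with 3 to 60 N. Pads are 19 mm wide; open, the fingers measure 117 mm over their backs; the gripper's body (75 mm by 190 mm) begins 51 mm behind the grasp point.
Start: joints at [77.642, 18.392, -4.016, 83.108, 1.295, 78.541, -3.26], TCP at [0.148, -0.633, 0.198] pointing down, gripper open.
Joint ranges: [-163.93, 163.93], [-17.29, 119.83], [-79.2, 71.16], [3.27, 140.29], [-89.18, 269.18], [5.43, 117.66], [-154.24, 154.24]. Speed limits (degrees/s): [147.25, 147.25, 180, 180, 180, 180, 180].

INTERFACE

Orientations are given as [roll, pitch, yaw] about the fixed x, y, z axes, in that order (R = Rz(yaw) Ry(pitch) Rx(roll)).
In Python, from cell import env, viewer gives the robot as it stands. The module is installed in compiled form; this text tells all that it offers.
- The arm moves only by the tool arm_command, never from a script. Its argument "series" is a list of rows, each a list of 2 entries, a list of its own where there are three numbers: the shift along the tool's x, y, z in mm, then the turn about the tool's z in rad. A call has exactly 5 rows; each row is the pose to reach, as a shift and turn from the pose commanded when the call began, along the tool's axes at that moment; what a row does not reach only later rows make up. A row lasts 1/10 s, in which the tool goes at most 50 mm and 8.59 degrees, less where a joint would pass 70% of its speed; a pose out of reach is approached as far as the arm can. A call with a gripper value outside its range is refused whole. "grip" is the gripper command: -1 is fully open, 1 is shut, values between are in proportion, set as the call begins (left out, the last holds). The fingers move at their own pace and stop on an object; "grip_force" is the grip in N (left out, the last holds). Time passes only in rows, so rows that repeat a pose let the fingers close, or fill a call up. It gives the time, the measured TCP pose, the force, the opening and the grip force at its end, in the units of the state.
- env.get_obs(): the state, without advancing time (a new reading comes with each control period).
- viewer.read_camera(name): name is "side" or "top"; returns (picture, depth): 400x640x3 uint8, blue, green, red; 400x640 float32, m along the optical axis (not along the pixel's ray), 0 where there is no reading.
- viewer.calibration(name): a dict with "K" (3x3 intrinsics, pixels), "T" (4x4, takes a point from camera to world coordinates). Camera axes: x right, y up, looking along -z (the intrinsics and any distortion apply to the point x, -y, -z); pixel columns grow to the right and rows downward; lengths in m; the calibration is good to about 2 mm. A picture is of the moment at which its call begins. calibration takes no time and is no camera call.
- env.sign_off(): hands the job in; it is judged then, once.
The state is a dict: "time_s": time; "qpos": joint angles; "joint_velocities": joint speeds; "effort": joint torques, N m; "tool_pos": TCP position; "tool_rot": TCP orientation; "force": force on the tool from outside, world axes, zero at the start; "wrist_torque": the same for the moment, N m; "grip_width": finger opening in m; "grasp_force": force on a finger pad.
Only numpy, scipy, OpenCV 4.12 (cv2) and the standard library are available. Lean on these libraries where they do the work, as an engineer would, in place of code of your own. Each camera call takes 0.05 s, during which the arm holds its last target. There are 200 camera calls.

## Working session

There is one attempt and no reset: what is moved stays moved. The work goes in short steps, Python scripts to look and compute and a tool call to move; the robot and the scene stay as the last step left them, time stands still between calls to the robot, and variables do not carry over. Pictures are saved under pics/ and viewed, at most 10 in all, crops included, and the job is handed in when it is done.

Besides the shell and the picture viewer there is one more tool, called after "Emit:" as a command line: name --argument value ..., lists and objects as JSON in quotes. arm_command: Moves the arm, as the interface text tells. Its arguments: {"type":"object","properties":{"series":{"type":"array"},"grip":{"type":"number"},"grip_force":{"type":"number"}},"required":["series"]}

```bash
mkdir -p pics; cat > h.py <<'E'
import numpy as np, cv2
from cell import env, viewer
def cloud(name):
    im,d=viewer.read_camera(name); c=viewer.calibration(name); K,T=np.array(c["K"]),np.array(c["T"])
    v,u=np.mgrid[:400,:640]
    P=np.stack([(u-K[0,2])/K[0,0]*d,-(v-K[1,2])/K[1,1]*d,-d],-1)@T[:3,:3].T+T[:3,3]
    P[d==0]=np.nan
    return im,d,P
def toplane(name,u,v,z):
    c=viewer.calibration(name); K,T=np.array(c["K"]),np.array(c["T"])
    r=T[:3,:3]@np.array([(u-K[0,2])/K[0,0],-(v-K[1,2])/K[1,1],-1.]); o=T[:3,3]
    return o+r*(z-o[2])/r[2]
E
python3 - <<'E'
from h import *
for n in("top","side"):
    im,d,P=cloud(n); cv2.imwrite(f"pics/{n}0.png",im); np.savez(f"{n}0.npz",im=im,P=P)
    c=viewer.calibration(n); print(n,np.round(c["K"],1).tolist(),np.round(c["T"],3).tolist(),list(c))
print(env.get_obs())
E
```

```text
top [[447.6, 0.0, 319.0], [0.0, 447.6, 206.6], [0.0, 0.0, 1.0]] [[0.023, 0.994, -0.104, 0.446], [-1.0, 0.021, -0.023, 0.037], [-0.021, 0.105, 0.994, 1.123], [0.0, 0.0, 0.0, 1.0]] ['K', 'T']
side [[502.8, 0.0, 306.0], [0.0, 502.8, 198.1], [0.0, 0.0, 1.0]] [[0.989, 0.126, -0.08, 0.452], [-0.15, 0.849, -0.507, -0.619], [0.004, 0.513, 0.858, 1.239], [0.0, 0.0, 0.0, 1.0]] ['K', 'T']
{'time_s': 0.1, 'qpos': array([77.64095578, 18.43339509, -4.01631056, 83.16975894,  1.2952394 ,
       78.54158415, -3.26096773]), 'joint_velocities': array([ 0.02046077, -0.02016667, -0.05242496, -0.07289785,  0.0446961 ,
       -0.06200119, -0.01739073]), 'effort': array([-2.74313470e-04, -4.92571020e+01, -4.05660588e-01, -3.13395703e+01,
       -6.39420468e-02,  3.94858432e-02,  8.54510813e-05]), 'tool_pos': array([ 0.147891  , -0.63237898,  0.19667092]), 'tool_rot': array([-1.79900515e+02,  5.60905469e-03,  1.31685038e+01]), 'force': array([ 0.48675806, -0.72096391,  0.52544284]), 'wrist_torque': array([ 0.04293181,  0.03858581, -0.03854669]), 'grasp_force': 0.0, 'grip_width': 0.08689933826026837}
```

View pics/top0.png

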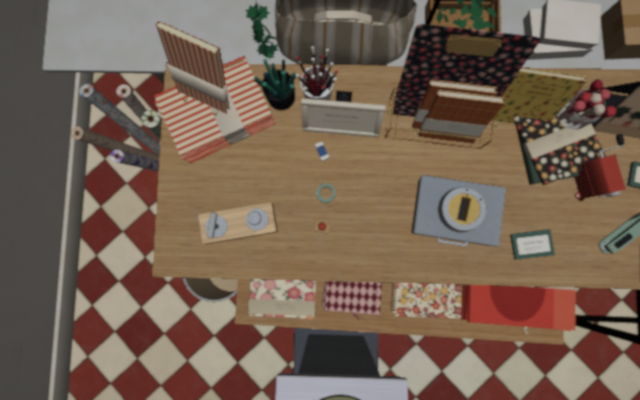

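View pics/side0.png

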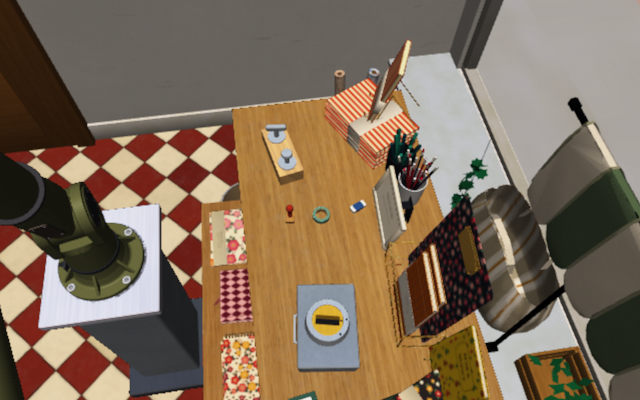

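The top view shows the block at (237,222), with the tee key at its left end (215,225) and the knob key at (256,218). The cash box is at (460,210) with its plug at (464,208). In the side view the tee is at (275,130), the knob at (287,158) and the plug at (327,320).

```bash
python3 - <<'E'
from h import *
t=np.load("top0.npz");s=np.load("side0.npz")
def crop(im,u,v,w,h,k):return cv2.resize(im[v:v+h,u:u+w],None,fx=k,fy=k,interpolation=cv2.INTER_CUBIC)
a=crop(s["im"],255,115,50,70,8)[:, :400]; b=crop(s["im"],295,285,60,70,8)[:,:400]
a=cv2.resize(a,(400,560)); b=crop(s["im"],302,290,50,70,8)
cv2.imwrite("pics/c1.png",np.hstack([a,b]))
a=crop(t["im"],195,200,50,50,8);b=crop(t["im"],438,183,50,50,8)
cv2.imwrite("pics/c2.png",np.hstack([a,b]))
for n,S in(("top",t),("side",s)):
    P=S["P"];im=S["im"];hsv=cv2.cvtColor(im,cv2.COLOR_BGR2HSV)
    for nm,pts in {"top":{"tee":(215,225),"knob":(256,218),"plug":(455,208),"lid":(430,220),"blk":(237,222),"table":(300,240)},"side":{"tee":(275,129),"knob":(287,154),"plug":(327,310),"lid":(310,350),"table":(300,250)}}[n].items():
        print(n,nm,np.round(P[pts[1],pts[0]],4))
    # keys: points by height
    for nm,lo,hi,yr in (("teetop",.088,.102,(.1,.42)),("lockring",.08,.095,(-.5,-.1))):
        m=(P[...,2]>lo)&(P[...,2]<hi)&(P[...,1]>yr[0])&(P[...,1]<yr[1])&(P[...,0]>.3)&(P[...,0]<.6)
        k,l,st,ce=cv2.connectedComponentsWithStats(m.astype(np.uint8))
        for i in range(1,k):
            if st[i,4]>15:
                q=P[l==i]; (c,sz,an)=cv2.minAreaRect(q[:,:2].astype(np.float32)*1000); print(n,nm,st[i].tolist(),q.mean(0).round(4),np.round(c,1),np.round(sz,1),round(an,1))
E
```

```text
top tee [0.5064 0.3036 0.0838]
top knob [0.524  0.2063 0.095 ]
top plug [ 0.5586 -0.2549  0.0806]
top lid [ 0.5314 -0.2028  0.0546]
top blk [0.5173 0.2609 0.0422]
top table [ 0.4784  0.1093 -0.0007]
top teetop [248, 211, 14, 14, 144] [0.5252 0.2106 0.0941] [525.4 210.5] [29.4 29.3] 46.5
top teetop [207, 212, 10, 26, 158] [0.5065 0.3086 0.0942] [507.  309.5] [15.2 58.9] 84.6
top lockring [442, 190, 44, 41, 1250] [ 0.5548 -0.2727  0.0868] [ 553.7 -273.2] [99.7 92.4] 89.8
side tee [0.5058 0.3063 0.0868]
side knob [0.5279 0.2044 0.0982]
side plug [ 0.5631 -0.2487  0.0842]
side lid [ 0.5105 -0.3277  0.0551]
side table [ 0.5277 -0.0453 -0.0025]
side teetop [266, 125, 21, 6, 95] [0.5091 0.3075 0.0943] [509.  307.5] [17.2 58.3] 81.0
side teetop [282, 149, 11, 10, 88] [0.5279 0.2094 0.0949] [528.5 210.4] [31.3 28.1] 82.6
side lockring [306, 300, 41, 43, 1186] [ 0.5567 -0.2754  0.087 ] [ 554.7 -273.8] [ 90.3 101.1] 0.1
```

View pics/c1.png

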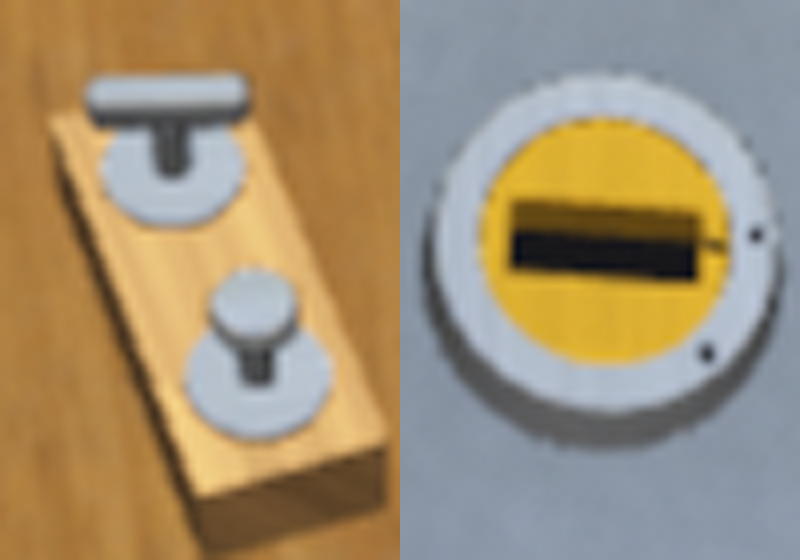

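View pics/c2.png

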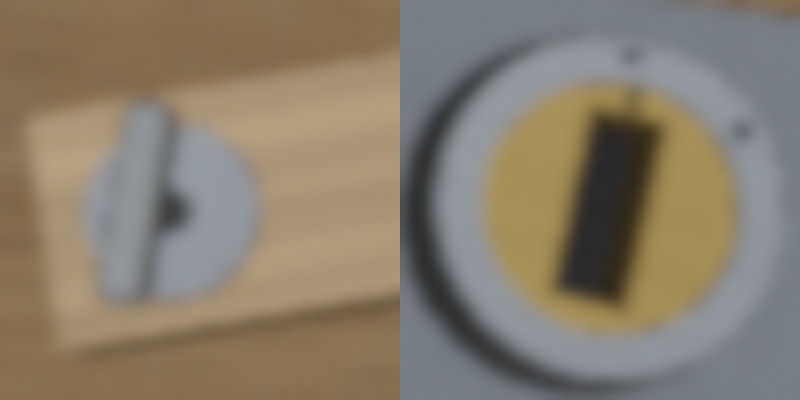

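The crops show the following:
- **Tee bar:** roughly along camera x in the side view.
- **Slot:** runs from about (305,291)+(110,200)/8 to (190,280)/8. The indicator bar is on its right (+x) side.
- **Pips:** 0 at about (346,319), and 0.90 at (340,334), which is towards -y (clockwise).

Next I'll work out the angles and a move planner.

```bash
cat > plan.py <<'E'
import sys,json,os,numpy as np
# usage: plan.py x y z yaw : prints final shift (tool axes, mm) and turn (rad) from the commanded pose, records it
f="cmd.json"; c=json.load(open(f)) if os.path.exists(f) else [.148,-.633,.198,13.17]
for a in " ".join(sys.argv[1:]).split("/"):
    g=[float(v) for v in a.split()]
    w=np.radians(c[3]); d=np.array(g[:3])-c[:3]
    s=np.round(1000*np.array([d[0]*np.cos(w)+d[1]*np.sin(w), d[0]*np.sin(w)-d[1]*np.cos(w), -d[2]]),1); t=round(-np.radians(g[3]-c[3]),3)
    n=5; print(g,[[np.round(s*k/n,1).tolist(),round(t*k/n,3)] for k in range(1,n+1)], "per row mm",round(np.linalg.norm(s)/n,1),"deg",round(np.degrees(t)/n,2))
    c=g
json.dump(c,open(f,"w"))
E
python3 - <<'E'
from h import *
s=np.load("side0.npz")["im"];t=np.load("top0.npz")["im"]
C=np.array([.5545,-.2735])
def px(u,v): return (302+(u-400)/8-.44,290+v/8-.44)
def pt(u,v): return (438+(u-400)/8-.44,183+v/8-.44)
ang=lambda d:np.degrees(np.arctan2(d[1],d[0])).round(1)
for n,f,p0,p9,bar in(("side",px,(756,235),(707,352),(712,243)),("top",pt,(631,56),(741,131),(633,98))):
    for nm,p,z in(("pip0",p0,.089),("pip.9",p9,.089),("bar",bar,.088)):
        w=toplane(n,*f(*p),z)[:2]; print(n,nm,w.round(4),ang(w-C),np.linalg.norm(w-C).round(4))
# brass & slot masks
for n,im,(u0,v0) in(("side",s,(302,290)),("top",t,(438,183))):
    r=im[v0:v0+60,u0:u0+50]; r=cv2.resize(r,None,fx=8,fy=8,interpolation=cv2.INTER_CUBIC); h=cv2.cvtColor(r,cv2.COLOR_BGR2HSV)
    br=((h[...,0]>12)&(h[...,0]<35)&(h[...,1]>90)&(h[...,2]>110)).astype(np.uint8)
    cs,hi=cv2.findContours(br,cv2.RETR_CCOMP,cv2.CHAIN_APPROX_NONE)
    i=max(range(len(cs)),key=lambda i:cv2.contourArea(cs[i])); 
    def W(q,z=.087): return np.array([toplane(n,u0+a/8-.44,v0+b/8-.44,z)[:2] for a,b in q.reshape(-1,2)])
    c,rad=cv2.minEnclosingCircle((W(cs[i])*1000).astype(np.float32)); print(n,"brass",np.round(c,1),round(rad,1), np.round(cv2.fitEllipse((W(cs[i])*1000).astype(np.float32)),1) if 0 else "")
    for k in range(len(cs)):
        if hi[0][k][3]==i and cv2.contourArea(cs[k])>2000:
            R=cv2.minAreaRect((W(cs[k])*1000).astype(np.float32)); print(n,"slot",np.round(R[0],1),np.round(R[1],1),round(R[2],1))
E
rm -f cmd.json; python3 plan.py ".30 -.52 .21 45 / .44 -.38 .21 80 / .52 -.15 .21 115 / .53 .09 .21 150"
```

```text
side pip0 [ 0.6029 -0.2779] -5.2 0.0486
side pip.9 [ 0.5825 -0.3094] -52.0 0.0456
side bar [ 0.5899 -0.2781] -7.3 0.0357
top pip0 [ 0.6012 -0.2792] -7.0 0.047
top pip.9 [ 0.58   -0.3106] -55.5 0.045
top bar [ 0.5891 -0.28  ] -10.6 0.0352
side brass [ 559.4 -272. ] 36.8 
side slot [ 559.1 -273. ] [20.7 55.6] 76.9
top brass [ 557.3 -273.4] 34.9 
top slot [ 557.6 -272.8] [21.5 56.1] 77.4
[0.3, -0.52, 0.21, 45.0] [[[34.7, -15.1, -2.4], np.float64(-0.111)], [[69.5, -30.2, -4.8], np.float64(-0.222)], [[104.2, -45.2, -7.2], np.float64(-0.334)], [[139.0, -60.3, -9.6], np.float64(-0.445)], [[173.7, -75.4, -12.0], np.float64(-0.556)]] per row mm 37.9 deg -6.37
[0.44, -0.38, 0.21, 80.0] [[[39.6, -0.0, -0.0], np.float64(-0.122)], [[79.2, -0.0, -0.0], np.float64(-0.244)], [[118.8, -0.0, -0.0], np.float64(-0.367)], [[158.4, -0.0, -0.0], np.float64(-0.489)], [[198.0, -0.0, -0.0], np.float64(-0.611)]] per row mm 39.6 deg -7.0
[0.52, -0.15, 0.21, 115.0] [[[48.1, 7.8, -0.0], np.float64(-0.122)], [[96.2, 15.5, -0.0], np.float64(-0.244)], [[144.2, 23.3, -0.0], np.float64(-0.367)], [[192.3, 31.0, -0.0], np.float64(-0.489)], [[240.4, 38.8, -0.0], np.float64(-0.611)]] per row mm 48.7 deg -7.0
[0.53, 0.09, 0.21, 150.0] [[[42.7, 22.1, -0.0], np.float64(-0.122)], [[85.3, 44.2, -0.0], np.float64(-0.244)], [[128.0, 66.3, -0.0], np.float64(-0.367)], [[170.6, 88.4, -0.0], np.float64(-0.489)], [[213.3, 110.5, -0.0], np.float64(-0.611)]] per row mm 48.0 deg -7.0
```

Emit:
arm_command --series '[[[34.7, -15.1, -2.4], -0.111], [[69.5, -30.2, -4.8], -0.222], [[104.2, -45.2, -7.2], -0.334], [[139, -60.3, -9.6], -0.445], [[173.7, -75.4, -12], -0.556]]' --grip -1

```text
time_s: 0.6
tool_pos: [0.3009, -0.5186, 0.2093]
tool_rot: [-180.0, -0.0, 45.3]
force: [1.1, -0.2, 0.0]
grip_width: 0.087
grasp_force: 0.0
```

Emit:
arm_command --series '[[[39.6, 0, 0], -0.122], [[79.2, 0, 0], -0.244], [[118.8, 0, 0], -0.367], [[158.4, 0, 0], -0.489], [[198, 0, 0], -0.611]]'

```text
time_s: 1.1
tool_pos: [0.4406, -0.3785, 0.2093]
tool_rot: [-180.0, -0.0, 80.3]
force: [-1.1, -0.7, 0.3]
grip_width: 0.0869
grasp_force: 0.0
```

Emit:
arm_command --series '[[[48.1, 7.8, 0], -0.122], [[96.2, 15.5, 0], -0.244], [[144.2, 23.3, 0], -0.367], [[192.3, 31, 0], -0.489], [[240.4, 38.8, 0], -0.611]]'

```text
time_s: 1.6
tool_pos: [0.5198, -0.148, 0.2094]
tool_rot: [-180.0, 0.0, 115.3]
force: [0.8, -0.8, 0.0]
grip_width: 0.0872
grasp_force: 0.0
```

Emit:
arm_command --series '[[[42.7, 22.1, 0], -0.122], [[85.3, 44.2, 0], -0.244], [[128, 66.3, 0], -0.367], [[170.6, 88.4, 0], -0.489], [[213.3, 110.5, 0], -0.611]]' --grip -0.2

```text
time_s: 2.1
tool_pos: [0.5291, 0.0918, 0.2095]
tool_rot: [-180.0, 0.0, 150.3]
force: [0.0, 0.1, 0.2]
grip_width: 0.0565
grasp_force: 0.0
```

```bash
python3 plan.py ".508 .308 .21 173 / .508 .308 .12 173 / .508 .308 .076 173"; python3 -c "
from h import *
print(env.get_obs())"
```

```text
[0.508, 0.308, 0.21, 173.0] [[[25.6, 35.6, -0.0], np.float64(-0.08)], [[51.2, 71.1, -0.0], np.float64(-0.16)], [[76.9, 106.7, -0.0], np.float64(-0.241)], [[102.5, 142.2, -0.0], np.float64(-0.321)], [[128.1, 177.8, -0.0], np.float64(-0.401)]] per row mm 43.8 deg -4.6
[0.508, 0.308, 0.12, 173.0] [[[0.0, 0.0, 18.0], np.float64(-0.0)], [[0.0, 0.0, 36.0], np.float64(-0.0)], [[0.0, 0.0, 54.0], np.float64(-0.0)], [[0.0, 0.0, 72.0], np.float64(-0.0)], [[0.0, 0.0, 90.0], np.float64(-0.0)]] per row mm 18.0 deg -0.0
[0.508, 0.308, 0.076, 173.0] [[[0.0, 0.0, 8.8], np.float64(-0.0)], [[0.0, 0.0, 17.6], np.float64(-0.0)], [[0.0, 0.0, 26.4], np.float64(-0.0)], [[0.0, 0.0, 35.2], np.float64(-0.0)], [[0.0, 0.0, 44.0], np.float64(-0.0)]] per row mm 8.8 deg -0.0
{'time_s': 2.1, 'qpos': array([ 33.35503835,   8.3831027 , -50.03888923,  96.82851663,
         6.60996441,  77.85468169,  42.52966354]), 'joint_velocities': array([-34.73276649,  17.79542125, -26.00243781, -11.33353247,
        15.7910746 ,   2.05018216,   6.92521388]), 'effort': array([  2.78852642, -31.47966027,  -2.75532134, -29.90788579,
        -0.44873237,   0.30512265,  -0.09200992]), 'tool_pos': array([0.5291387 , 0.09178666, 0.20946913]), 'tool_rot': array([-1.79960493e+02,  2.49705796e-02,  1.50308118e+02]), 'force': array([0.02579022, 0.06481639, 0.20172719]), 'wrist_torque': array([ 0.00472966, -0.23295312,  0.03781473]), 'grasp_force': 0.0, 'grip_width': 0.05654892831416973}
```

Emit:
arm_command --series '[[[25.6, 35.6, 0], -0.08], [[51.2, 71.1, 0], -0.16], [[76.9, 106.7, 0], -0.241], [[102.5, 142.2, 0], -0.321], [[128.1, 177.8, 0], -0.401]]'

```text
time_s: 2.6
tool_pos: [0.507, 0.3094, 0.2093]
tool_rot: [-180.0, -0.0, 173.2]
force: [-0.2, -0.2, 0.2]
grip_width: 0.0521
grasp_force: 0.0
```

Emit:
arm_command --series '[[[0, 0, 18], 0], [[0, 0, 36], 0], [[0, 0, 54], 0], [[0, 0, 72], 0], [[0, 0, 90], 0]]'

```text
time_s: 3.1
tool_pos: [0.5071, 0.3079, 0.1184]
tool_rot: [-180.0, -0.0, 173.0]
force: [0.4, -0.1, 0.1]
grip_width: 0.0523
grasp_force: 0.0
```

```bash
python3 - <<'E'
from h import *
a,_,_=cloud("side");b,_,_=cloud("top")
c=cv2.resize(a[90:190,225:325],(400,400),interpolation=2);d=cv2.resize(b[170:270,170:270],(400,400),interpolation=2)
cv2.imwrite("pics/g1.png",np.hstack([c,d]));print(env.get_obs()["qpos"].round(1))
E
```

```text
[ 11.2  23.8 -55.8  95.9  20.5  71.7  34. ]
```

View pics/g1.png

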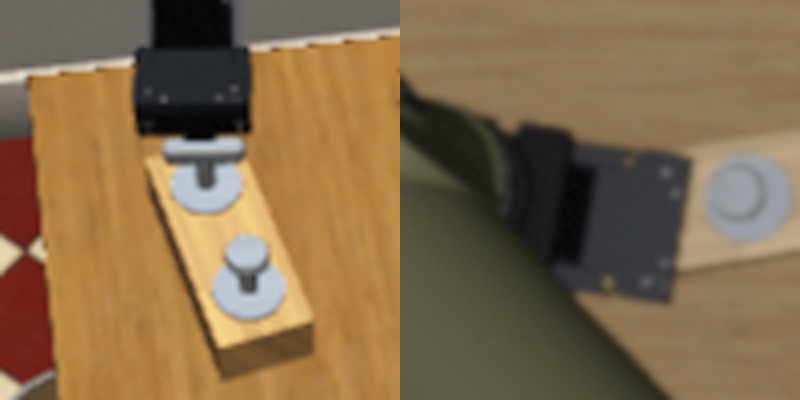

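The gripper is centred over the tee bar in both views and clear of the knob. I'll descend and close.

Emit:
arm_command --series '[[[0, 0, 8.8], 0], [[0, 0, 17.6], 0], [[0, 0, 26.4], 0], [[0, 0, 35.2], 0], [[0, 0, 44], 0]]'

```text
time_s: 3.7
tool_pos: [0.5074, 0.3082, 0.075]
tool_rot: [-180.0, 0.0, 173.0]
force: [-1.1, -0.0, -0.3]
grip_width: 0.052
grasp_force: 0.0
```

Emit:
arm_command --series '[[[0, 0, 0], 0], [[0, 0, 0], 0], [[0, 0, 0], 0], [[0, 0, 0], 0], [[0, 0, 0], 0]]' --grip 1 --grip_force 40

```text
time_s: 4.2
tool_pos: [0.5076, 0.3083, 0.076]
tool_rot: [180.0, 0.0, 173.0]
force: [-0.2, 0.1, -0.3]
grip_width: 0.0199
grasp_force: 0.0
```

```bash
python3 plan.py ".508 .308 .18 173 / .53 .09 .19 170 / .557 -.14 .19 168 / .558 -.272 .19 167.5"
```

```text
[0.508, 0.308, 0.18, 173.0] [[[0.0, 0.0, -20.8], np.float64(-0.0)], [[0.0, 0.0, -41.6], np.float64(-0.0)], [[0.0, 0.0, -62.4], np.float64(-0.0)], [[0.0, 0.0, -83.2], np.float64(-0.0)], [[0.0, 0.0, -104.0], np.float64(-0.0)]] per row mm 20.8 deg -0.0
[0.53, 0.09, 0.19, 170.0] [[[-9.7, -42.7, -2.0], np.float64(0.01)], [[-19.4, -85.5, -4.0], np.float64(0.021)], [[-29.0, -128.2, -6.0], np.float64(0.031)], [[-38.7, -171.0, -8.0], np.float64(0.042)], [[-48.4, -213.7, -10.0], np.float64(0.052)]] per row mm 43.9 deg 0.6
[0.557, -0.14, 0.19, 168.0] [[[-13.3, -44.4, -0.0], np.float64(0.007)], [[-26.6, -88.7, -0.0], np.float64(0.014)], [[-39.9, -133.1, -0.0], np.float64(0.021)], [[-53.2, -177.4, -0.0], np.float64(0.028)], [[-66.5, -221.8, -0.0], np.float64(0.035)]] per row mm 46.3 deg 0.4
[0.558, -0.272, 0.19, 167.5] [[[-5.7, -25.8, -0.0], np.float64(0.002)], [[-11.4, -51.6, -0.0], np.float64(0.004)], [[-17.0, -77.3, -0.0], np.float64(0.005)], [[-22.7, -103.1, -0.0], np.float64(0.007)], [[-28.4, -128.9, -0.0], np.float64(0.009)]] per row mm 26.4 deg 0.1
```

Emit:
arm_command --series '[[[0, 0, 0], 0], [[0, 0, 0], 0], [[0, 0, 0], 0], [[0, 0, 0], 0], [[0, 0, 0], 0]]'

```text
time_s: 4.7
tool_pos: [0.5074, 0.3081, 0.0756]
tool_rot: [-180.0, -0.0, 173.0]
force: [-0.7, -0.5, -0.4]
grip_width: 0.0007
grasp_force: 0.0
```

Emit:
arm_command --series '[[[0, 0, -20.8], 0], [[0, 0, -41.6], 0], [[0, 0, -62.4], 0], [[0, 0, -83.2], 0], [[0, 0, -104], 0]]'

```text
time_s: 5.2
tool_pos: [0.5073, 0.3082, 0.1805]
tool_rot: [-180.0, 0.0, 173.0]
force: [0.5, -0.0, -0.2]
grip_width: 0.0003
grasp_force: 0.0
```

```bash
python3 - <<'E'
from h import *
a,_,_=cloud("side")
cv2.imwrite("pics/g2.png",cv2.resize(a[70:190,215:335],(480,480),interpolation=2));o=env.get_obs();print(o["grip_width"],o["grasp_force"],o["force"],o["tool_pos"])
E
```

```text
0.0004496816329048581 0.0 [1.53711912 1.57390047 2.18372294] [0.50885072 0.30959452 0.1841293 ]
```

View pics/g2.png

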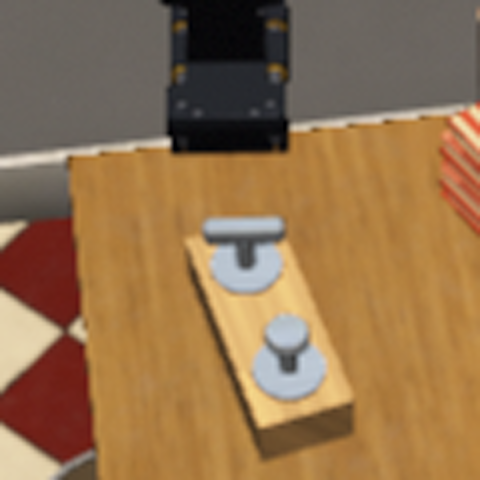

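The grip closed on nothing: in the side picture the tee key still stands in the block at about (276,127), untouched. I'll compare where the cameras see the gripper with what the arm reports.

```bash
python3 - <<'E'
from h import *
o=env.get_obs();print(o["tool_pos"].round(4),o["tool_rot"].round(1),o["qpos"].round(1),o["grip_width"])
for n in("side","top"):
    im,d,P=cloud(n)
    m=(P[...,2]>.13)&(P[...,2]<.34)&(abs(P[...,0]-.51)<.2)&(abs(P[...,1]-.31)<.2)
    k,l,st,ce=cv2.connectedComponentsWithStats(m.astype(np.uint8))
    i=1+st[1:,4].argmax(); q=P[l==i]; print(n,st[i])
    for lo in np.arange(.14,.34,.02):
        s=q[(q[:,2]>=lo)&(q[:,2]<lo+.02)]
        if len(s)>3: print(round(lo,2),len(s),np.percentile(s[:,:2],[2,98],axis=0).round(3).tolist())
    m=(P[...,2]>.086)&(P[...,2]<.105)&(abs(P[...,0]-.51)<.06)&(abs(P[...,1]-.31)<.06)
    q=P[m]; print("tee",len(q),q.mean(0).round(4), np.round(cv2.minAreaRect((q[:,:2]*1000).astype(np.float32)),1) if 0 else cv2.minAreaRect((q[:,:2]*1000).astype(np.float32)) if len(q)>5 else None)
E
```

```text
[0.5089 0.3096 0.1841] [179.8   0.3 173. ] [ 12.5  20.6 -57.5  91.1  17.8  77.8  36. ] 0.0004496816329048581
side [257  66  31  42 950]
0.26 8 [[0.469, 0.223], [0.524, 0.232]]
0.28 191 [[0.465, 0.218], [0.545, 0.322]]
0.3 376 [[0.465, 0.211], [0.547, 0.321]]
0.32 375 [[0.468, 0.214], [0.533, 0.279]]
tee 104 [0.5083 0.3073 0.0939] ((509.142333984375, 306.9811706542969), (16.740556716918945, 57.97972106933594), 79.6250228881836)
top [ 195  200   41   45 1177]
0.28 125 [[0.468, 0.248], [0.539, 0.281]]
0.3 817 [[0.462, 0.212], [0.533, 0.266]]
0.32 235 [[0.47, 0.215], [0.529, 0.264]]
tee 0 [nan nan nan] None<stdin>:12: RuntimeWarning: Mean of empty slice.
  ret = um.true_divide(
```

The camera sees the gripper where it should be in x and y. Its body looks about 25 mm higher than the reported height implies, so I'll turn it to see the fingertips in the side view.

Emit:
arm_command --series '[[[0, 0, 0], 0.14], [[0, 0, 0], 0.28], [[0, 0, 0], 0.42], [[0, 0, 0], 0.56], [[0, 0, 0], 0.7]]' --grip -0.2

```text
time_s: 5.85
tool_pos: [0.5067, 0.3076, 0.1779]
tool_rot: [-179.9, -0.0, 132.6]
force: [-0.7, 0.0, 0.3]
grip_width: 0.0324
grasp_force: 0.0
```

Emit:
arm_command --series '[[[0, 0, 0], 0.14], [[0, 0, 0], 0.28], [[0, 0, 0], 0.42], [[0, 0, 0], 0.56], [[0, 0, 0], 0.7]]'

```text
time_s: 6.35
tool_pos: [0.5067, 0.3076, 0.1779]
tool_rot: [-179.9, 0.1, 92.5]
force: [0.2, -0.0, -0.2]
grip_width: 0.0516
grasp_force: 0.0
```

```bash
python3 - <<'E'
from h import *
o=env.get_obs();print(o["tool_pos"].round(4),o["tool_rot"].round(1),o["qpos"].round(1),o["grip_width"])
im,d,P=cloud("side"); np.savez("g3.npz",im=im,P=P)
cv2.imwrite("pics/g3.png",cv2.resize(im[50:170,215:335],(600,600),interpolation=2))
m=(P[...,2]>.13)&(P[...,2]<.34)&(abs(P[...,0]-.51)<.2)&(abs(P[...,1]-.31)<.2)
q=P[m]
for lo in np.arange(.14,.34,.015):
    s=q[(q[:,2]>=lo)&(q[:,2]<lo+.015)]
    if len(s)>3: print(round(lo,3),len(s),np.percentile(s[:,:2],[2,98],axis=0).round(3).tolist())
E
```

```text
[0.5067 0.3076 0.1779] [-1.799e+02  1.000e-01  9.250e+01] [  2.7  16.9 -43.8  91.8  12.   76.2 -40.3] 0.05161724326581113
0.2 24 [[0.474, 0.292], [0.544, 0.314]]
0.215 35 [[0.475, 0.293], [0.544, 0.313]]
0.23 34 [[0.472, 0.293], [0.545, 0.304]]
0.245 23 [[0.471, 0.293], [0.547, 0.318]]
0.26 8 [[0.424, 0.267], [0.597, 0.317]]
0.275 208 [[0.426, 0.266], [0.594, 0.333]]
0.29 405 [[0.425, 0.265], [0.594, 0.33]]
0.305 956 [[0.416, 0.266], [0.601, 0.341]]
0.32 154 [[0.435, 0.278], [0.525, 0.31]]
0.335 32 [[0.46, 0.281], [0.524, 0.291]]
```

View pics/g3.png

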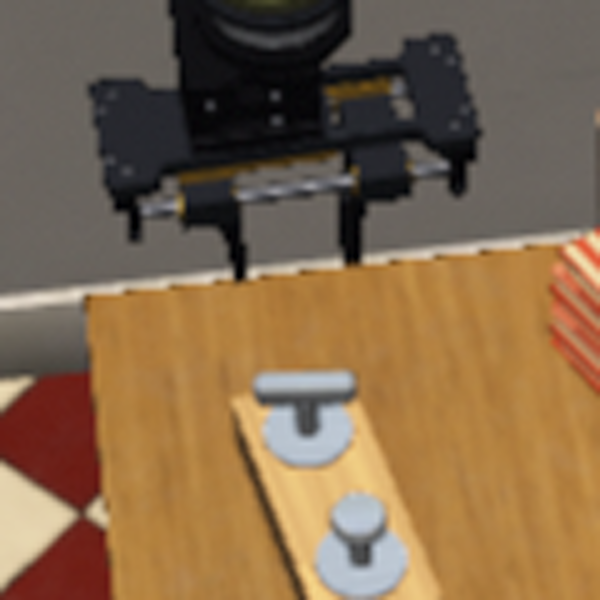

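The fingertips show at (240,275) and (350,262) in the crop, at z≈0.20, whereas the reported TCP puts them at 0.170. The gripper is therefore about 30 mm higher than reported, which explains the miss: the tips were at about 0.098, just over the bar. I'll turn back and grasp 30 mm lower.

```bash
python3 - <<'E'
from h import *
P=np.load("g3.npz")["P"]; m=(P[...,2]>.13)&(P[...,2]<.25)&(abs(P[...,0]-.51)<.1)&(abs(P[...,1]-.31)<.06); q=P[m]
for s in (q[q[:,0]<.508],q[q[:,0]>.508]): print(np.sort(s[:,2])[:8].round(4), np.median(s,0).round(4), np.percentile(s[s[:,2]<.225],[3,97],axis=0).round(4).tolist())
E
echo '[0.508,0.308,0.18,92.8]'>cmd.json; python3 plan.py ".508 .308 .14 133 / .508 .308 .10 173 / .508 .308 .06 173 / .508 .308 .046 173"
```

```text
[0.2033 0.2043 0.2056 0.2072 0.2078 0.2107 0.2112 0.2115] [0.4776 0.2957 0.2284] [[0.4737, 0.2919, 0.2039], [0.4816, 0.3012, 0.2236]]
[0.1959 0.199  0.2016 0.2029 0.2035 0.2046 0.2089 0.2094] [0.5389 0.299  0.2266] [[0.5345, 0.2952, 0.1982], [0.5437, 0.3167, 0.222]]
[0.508, 0.308, 0.14, 133.0] [[[0.0, 0.0, 8.0], np.float64(-0.14)], [[0.0, 0.0, 16.0], np.float64(-0.281)], [[0.0, 0.0, 24.0], np.float64(-0.421)], [[0.0, 0.0, 32.0], np.float64(-0.562)], [[0.0, 0.0, 40.0], np.float64(-0.702)]] per row mm 8.0 deg -8.04
[0.508, 0.308, 0.1, 173.0] [[[0.0, 0.0, 8.0], np.float64(-0.14)], [[0.0, 0.0, 16.0], np.float64(-0.279)], [[0.0, 0.0, 24.0], np.float64(-0.419)], [[0.0, 0.0, 32.0], np.float64(-0.558)], [[0.0, 0.0, 40.0], np.float64(-0.698)]] per row mm 8.0 deg -8.0
[0.508, 0.308, 0.06, 173.0] [[[0.0, 0.0, 8.0], np.float64(-0.0)], [[0.0, 0.0, 16.0], np.float64(-0.0)], [[0.0, 0.0, 24.0], np.float64(-0.0)], [[0.0, 0.0, 32.0], np.float64(-0.0)], [[0.0, 0.0, 40.0], np.float64(-0.0)]] per row mm 8.0 deg -0.0
[0.508, 0.308, 0.046, 173.0] [[[0.0, 0.0, 2.8], np.float64(-0.0)], [[0.0, 0.0, 5.6], np.float64(-0.0)], [[0.0, 0.0, 8.4], np.float64(-0.0)], [[0.0, 0.0, 11.2], np.float64(-0.0)], [[0.0, 0.0, 14.0], np.float64(-0.0)]] per row mm 2.8 deg -0.0
```

Emit:
arm_command --series '[[[0, 0, 8], -0.14], [[0, 0, 16], -0.281], [[0, 0, 24], -0.421], [[0, 0, 32], -0.562], [[0, 0, 40], -0.702]]'

```text
time_s: 6.9
tool_pos: [0.5068, 0.3077, 0.138]
tool_rot: [-179.9, -0.0, 133.5]
force: [-0.2, 0.8, -0.6]
grip_width: 0.0521
grasp_force: 0.0
```

Emit:
arm_command --series '[[[0, 0, 8], -0.14], [[0, 0, 16], -0.279], [[0, 0, 24], -0.419], [[0, 0, 32], -0.558], [[0, 0, 40], -0.698]]'

```text
time_s: 7.4
tool_pos: [0.5067, 0.3077, 0.098]
tool_rot: [-179.9, -0.1, 173.5]
force: [-0.5, 0.3, 0.4]
grip_width: 0.0519
grasp_force: 0.0
```

Emit:
arm_command --series '[[[0, 0, 8], 0], [[0, 0, 16], 0], [[0, 0, 24], 0], [[0, 0, 32], 0], [[0, 0, 40], 0]]'

```text
time_s: 7.9
tool_pos: [0.5074, 0.3082, 0.0589]
tool_rot: [-180.0, 0.0, 173.0]
force: [-0.3, 0.0, -0.4]
grip_width: 0.0523
grasp_force: 0.0
```

Emit:
arm_command --series '[[[0, 0, 2.8], 0], [[0, 0, 5.6], 0], [[0, 0, 8.4], 0], [[0, 0, 11.2], 0], [[0, 0, 14], 0]]'

```text
time_s: 8.4
tool_pos: [0.5075, 0.3082, 0.0456]
tool_rot: [180.0, 0.0, 173.0]
force: [-0.2, -0.3, -0.2]
grip_width: 0.0523
grasp_force: 0.0
```

Emit:
arm_command --series '[[[0, 0, 0], 0], [[0, 0, 0], 0], [[0, 0, 0], 0], [[0, 0, 0], 0], [[0, 0, 0], 0]]' --grip 1 --grip_force 40

```text
time_s: 8.9
tool_pos: [0.5075, 0.3083, 0.0457]
tool_rot: [180.0, 0.0, 173.0]
force: [0.5, 1.2, 0.8]
grip_width: 0.0199
grasp_force: 0.7
```

Emit:
arm_command --series '[[[0, 0, 0], 0], [[0, 0, 0], 0], [[0, 0, 0], 0], [[0, 0, 0], 0], [[0, 0, 0], 0]]'

```text
time_s: 9.4
tool_pos: [0.5075, 0.3084, 0.0457]
tool_rot: [180.0, 0.0, 173.0]
force: [-0.3, 0.2, 1.1]
grip_width: 0.0138
grasp_force: 40.0
```

Gripped: the width is 13.8 mm at 40 N. Now lift and carry.

```bash
echo '[0.508,0.308,0.046,173]'>cmd.json; python3 plan.py ".508 .308 .15 173 / .53 .09 .16 171 / .557 -.14 .16 169 / .558 -.273 .16 167.2"
```

```text
[0.508, 0.308, 0.15, 173.0] [[[0.0, 0.0, -20.8], np.float64(-0.0)], [[0.0, 0.0, -41.6], np.float64(-0.0)], [[0.0, 0.0, -62.4], np.float64(-0.0)], [[0.0, 0.0, -83.2], np.float64(-0.0)], [[0.0, 0.0, -104.0], np.float64(-0.0)]] per row mm 20.8 deg -0.0
[0.53, 0.09, 0.16, 171.0] [[[-9.7, -42.7, -2.0], np.float64(0.007)], [[-19.4, -85.5, -4.0], np.float64(0.014)], [[-29.0, -128.2, -6.0], np.float64(0.021)], [[-38.7, -171.0, -8.0], np.float64(0.028)], [[-48.4, -213.7, -10.0], np.float64(0.035)]] per row mm 43.9 deg 0.4
[0.557, -0.14, 0.16, 169.0] [[[-12.5, -44.6, -0.0], np.float64(0.007)], [[-25.0, -89.2, -0.0], np.float64(0.014)], [[-37.6, -133.7, -0.0], np.float64(0.021)], [[-50.1, -178.3, -0.0], np.float64(0.028)], [[-62.6, -222.9, -0.0], np.float64(0.035)]] per row mm 46.3 deg 0.4
[0.558, -0.273, 0.16, 167.2] [[[-5.3, -26.1, -0.0], np.float64(0.006)], [[-10.6, -52.2, -0.0], np.float64(0.012)], [[-15.8, -78.2, -0.0], np.float64(0.019)], [[-21.1, -104.3, -0.0], np.float64(0.025)], [[-26.4, -130.4, -0.0], np.float64(0.031)]] per row mm 26.6 deg 0.36
```

Emit:
arm_command --series '[[[0, 0, -20.8], 0], [[0, 0, -41.6], 0], [[0, 0, -62.4], 0], [[0, 0, -83.2], 0], [[0, 0, -104], 0]]'

```text
time_s: 9.9
tool_pos: [0.507, 0.3076, 0.15]
tool_rot: [-179.9, -0.0, 173.0]
force: [0.8, 0.3, -1.1]
grip_width: 0.0136
grasp_force: 40.0
```

Emit:
arm_command --series '[[[-9.7, -42.7, -2], 0.007], [[-19.4, -85.5, -4], 0.014], [[-29, -128.2, -6], 0.021], [[-38.7, -171, -8], 0.028], [[-48.4, -213.7, -10], 0.035]]'

```text
time_s: 10.4
tool_pos: [0.5289, 0.088, 0.1594]
tool_rot: [-179.9, -0.0, 171.0]
force: [0.2, 0.3, -0.8]
grip_width: 0.0139
grasp_force: 40.0
```

Emit:
arm_command --series '[[[-12.5, -44.6, 0], 0.007], [[-25, -89.2, 0], 0.014], [[-37.6, -133.7, 0], 0.021], [[-50.1, -178.3, 0], 0.028], [[-62.6, -222.9, 0], 0.035]]'

```text
time_s: 10.9
tool_pos: [0.5558, -0.1419, 0.1594]
tool_rot: [-179.9, -0.0, 169.0]
force: [1.4, -0.2, -0.1]
grip_width: 0.0137
grasp_force: 40.0
```

Emit:
arm_command --series '[[[-5.3, -26.1, 0], 0.006], [[-10.6, -52.2, 0], 0.012], [[-15.8, -78.2, 0], 0.019], [[-21.1, -104.3, 0], 0.025], [[-26.4, -130.4, 0], 0.031]]'

```text
time_s: 11.4
tool_pos: [0.5572, -0.2743, 0.1594]
tool_rot: [-180.0, -0.0, 167.2]
force: [0.2, -0.1, -0.3]
grip_width: 0.0137
grasp_force: 40.0
```

Emit:
arm_command --series '[[[0, 0, 0], 0], [[0, 0, 0], 0], [[0, 0, 0], 0], [[0, 0, 0], 0], [[0, 0, 0], 0]]'

```text
time_s: 11.9
tool_pos: [0.5578, -0.2718, 0.1598]
tool_rot: [-180.0, 0.0, 167.3]
force: [0.1, 0.3, -1.9]
grip_width: 0.0135
grasp_force: 40.0
```

```bash
python3 - <<'E'
from h import *
o=env.get_obs();print(o["tool_pos"].round(4),o["tool_rot"].round(1),o["qpos"].round(1))
im,d,P=cloud("side");im2,_,_=cloud("top"); np.savez("g4.npz",im=im,P=P)
cv2.imwrite("pics/g4.png",np.hstack([cv2.resize(im[255:375,270:390],(400,400),interpolation=2),cv2.resize(im2[150:270,400:520],(400,400),interpolation=2)]))
E
```

```text
[ 0.5578 -0.2718  0.1598] [-180.     0.   167.3] [ 58.4  21.4 -43.9  89.3  15.1  75.4  89.9]
```

View pics/g4.png

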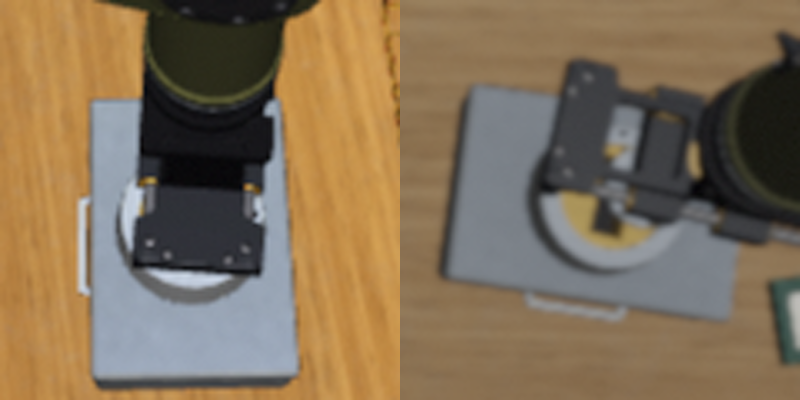

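The gripper sits over the lock in both views. The slot end and part of the collar show at about (605,215) in the top crop. I'll descend slowly and watch the force.

Emit:
arm_command --series '[[[0, 0, 10], 0], [[0, 0, 20], 0], [[0, 0, 30], 0], [[0, 0, 38], 0], [[0, 0, 42], 0]]'

```text
time_s: 12.5
tool_pos: [0.5568, -0.2725, 0.116]
tool_rot: [180.0, -0.1, 167.2]
force: [-0.4, 0.2, -0.5]
grip_width: 0.0136
grasp_force: 40.0
```

Emit:
arm_command --series '[[[0, 0, 2], 0], [[0, 0, 4], 0], [[0, 0, 6], 0], [[0, 0, 8], 0], [[0, 0, 10], 0]]'

```text
time_s: 13.0
tool_pos: [0.5577, -0.2729, 0.1077]
tool_rot: [-180.0, 0.0, 167.2]
force: [0.9, -0.2, -1.0]
grip_width: 0.0136
grasp_force: 40.0
```

Emit:
arm_command --series '[[[0, 0, 3], 0], [[0, 0, 6], 0], [[0, 0, 9], 0], [[0, 0, 11], 0], [[0, 0, 13], 0]]'

```text
time_s: 13.5
tool_pos: [0.5575, -0.2728, 0.0944]
tool_rot: [180.0, -0.0, 167.2]
force: [0.1, 0.3, -0.5]
grip_width: 0.0133
grasp_force: 40.0
```

Emit:
arm_command --series '[[[0, 0, 1], 0], [[0, 0, 2], 0], [[0, 0, 3], 0], [[0, 0, 4], 0], [[0, 0, 5], 0]]'

```text
time_s: 14.0
tool_pos: [0.5576, -0.2728, 0.0896]
tool_rot: [-180.0, 0.0, 167.2]
force: [0.0, -0.2, -1.0]
grip_width: 0.0136
grasp_force: 40.0
```

The blade is in: no contact force, with the collar about 2 mm above the plug. Now turn clockwise.

Emit:
arm_command --series '[[[0, 0, 0.3], 0.1], [[0, 0, 0.6], 0.2], [[0, 0, 1], 0.3], [[0, 0, 1], 0.4], [[0, 0, 1], 0.5]]'

```text
time_s: 14.5
tool_pos: [0.5576, -0.2726, 0.0886]
tool_rot: [180.0, 0.0, 138.4]
force: [0.3, 0.2, -1.9]
grip_width: 0.0136
grasp_force: 40.0
```

Emit:
arm_command --series '[[[0, 0, 0], 0.1], [[0, 0, 0], 0.2], [[0, 0, 0], 0.3], [[0, 0, 0], 0.4], [[0, 0, 0], 0.5]]'

```text
time_s: 15.0
tool_pos: [0.5578, -0.2721, 0.0885]
tool_rot: [180.0, -0.0, 109.8]
force: [1.0, 0.7, -1.6]
grip_width: 0.0136
grasp_force: 40.0
```

```bash
python3 -c "
from h import *
o=env.get_obs();print(o['force'],o['wrist_torque'],o['qpos'].round(1))"
```

```text
[ 1.04348827  0.70079334 -1.57985889] [ 0.16457073 -0.27155483  0.09789237] [ 49.9  22.3 -32.6  94.2  12.8  67.3  34. ]
```

Emit:
arm_command --series '[[[0, 0, 0], 0.03], [[0, 0, 0], 0.06], [[0, 0, 0], 0.09], [[0, 0, 0], 0.12], [[0, 0, 0], 0.15]]'

```text
time_s: 15.5
tool_pos: [0.5579, -0.2722, 0.0886]
tool_rot: [180.0, -0.0, 101.3]
force: [2.3, 2.3, -2.2]
grip_width: 0.0139
grasp_force: 40.0
```

Emit:
arm_command --series '[[[0, 0, 0], 0.02], [[0, 0, 0], 0.04], [[0, 0, 0], 0.06], [[0, 0, 0], 0.08], [[0, 0, 0], 0.08]]'

```text
time_s: 16.0
tool_pos: [0.5579, -0.2723, 0.0886]
tool_rot: [180.0, -0.0, 96.8]
force: [2.7, 2.9, -3.2]
grip_width: 0.0134
grasp_force: 40.2
```

```bash
python3 - <<'E'
from h import *
o=env.get_obs();print(o['force'],o['wrist_torque'],o['tool_rot'],o['grip_width'])
E
```

```text
[ 2.67644963  2.89275946 -3.17228265] [ 0.77215665 -0.80113925  0.41080594] [ 1.79977543e+02 -4.97052081e-03  9.67873874e+01] 0.013416282927587394
```

The torque about z has risen to 0.41 N m, five times the plug's friction, so it is at the stop. Release and retreat upward.

Emit:
arm_command --series '[[[0, 0, 0.5], 0], [[0, 0, 1], 0], [[0, 0, 1], 0], [[0, 0, 1], 0], [[0, 0, 1], 0]]' --grip -0.2

```text
time_s: 16.5
tool_pos: [0.5573, -0.2733, 0.0877]
tool_rot: [-180.0, 0.0, 96.7]
force: [0.2, -0.3, -0.8]
grip_width: 0.0459
grasp_force: 0.0
```

Emit:
arm_command --series '[[[0, 0, 0], 0], [[0, 0, 0], 0], [[0, 0, 0], 0], [[0, 0, 0], 0], [[0, 0, 0], 0]]'

```text
time_s: 17.0
tool_pos: [0.5576, -0.2727, 0.0876]
tool_rot: [-180.0, 0.0, 96.8]
force: [0.3, 0.1, 0.4]
grip_width: 0.0525
grasp_force: 0.0
```

Emit:
arm_command --series '[[[0, 0, -10], 0], [[0, 0, -25], 0], [[0, 0, -50], 0], [[0, 0, -80], 0], [[0, 0, -110], 0]]'

```text
time_s: 17.5
tool_pos: [0.5578, -0.2727, 0.2003]
tool_rot: [179.9, 0.0, 96.8]
force: [0.5, 0.4, -0.3]
grip_width: 0.0523
grasp_force: 0.0
```

Emit:
arm_command --series '[[[-40, 0, 0], 0], [[-80, 0, 0], 0], [[-120, 0, 0], 0], [[-160, 0, 0], 0], [[-200, 0, 0], 0]]'

```text
time_s: 18.0
tool_pos: [0.5814, -0.4733, 0.1997]
tool_rot: [179.9, 0.1, 96.7]
force: [1.3, 0.4, 0.7]
grip_width: 0.0522
grasp_force: 0.0
```

```bash
python3 - <<'E'
from h import *
o=env.get_obs();print(o["time_s"],o["tool_pos"].round(3),o["qpos"].round(1),o["grip_width"],o["force"])
im,d,P=cloud("side");im2,_,P2=cloud("top")
cv2.imwrite("pics/g5.png",np.hstack([cv2.resize(im[255:375,270:390],(400,400),interpolation=2),cv2.resize(im2[170:250,425:505],(400,400),interpolation=2)]))
for n,Q in(("side",P),("top",P2)):
    m=(Q[...,2]>.125)&(Q[...,2]<.15)&(np.hypot(Q[...,0]-.558,Q[...,1]+.273)<.045); q=Q[m]
    if len(q)>5: print(n,len(q),q.mean(0).round(4),np.percentile(q[:,2],90).round(4),cv2.minAreaRect((q[:,:2]*1000).astype(np.float32)))
E
```

```text
18.0 [ 0.581 -0.473  0.2  ] [ 53.   33.  -26.1  65.1  14.   84.7  36.1] 0.05223975587643176 [1.32561587 0.42960224 0.65381323]
top 177 [ 0.556  -0.2707  0.1368] 0.1396 ((556.4686889648438, -271.8949890136719), (13.922953605651855, 58.308841705322266), 9.37618350982666)
```

View pics/g5.png

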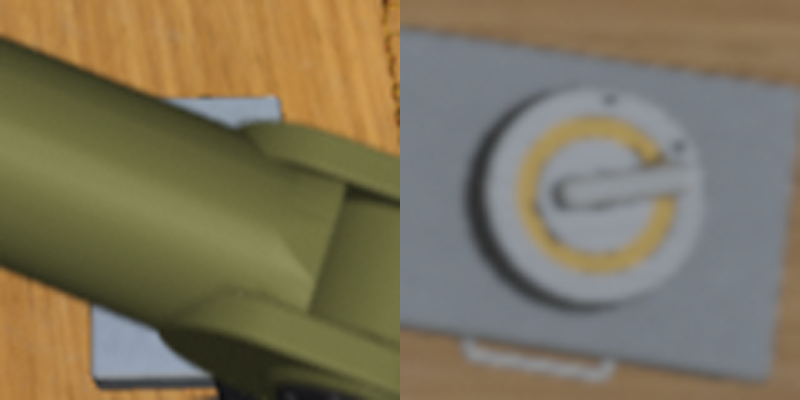

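In the top view the plug's black bar at (655,157) lines up with the 0.90 pip at (679,146). The tee key's top is at 0.139 m, so the collar is seated, and it stands within 2 mm of the axis. The arm is clear, so I'll hand in.

```bash
python3 -c "
from h import *
print(env.sign_off())"
```

```text
the job is handed in; nothing more can be done
None
```

The tee key is seated in the lock, turned clockwise to the stop and left standing there, the knobbed key was left in the block, and the job was handed in at about 18 s; no verdict came back.

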